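# Tip the bean tubes into the empty cell of the divided tray

### The job

Pick up the small steel carrier by its handle bar with the two bean tubes in it, and tip it over the divided wooden tray so that both tubes roll out and lie flat on the floor of the one empty, cork-lined cell, neither of them landing in another cell or outside the tray. Then set the empty carrier down upright on the rubber of the tamping mat, inside its steel frame, and let go. Never touch the tubes with the gripper, and leave everything else where it is.

Things in the scene. Friction and masses are not known exactly. Their poses are not given: they have to be found in the camera images.
- carrier: Sheet-steel carrier holding the two tubes, 78 (x) x 108 (y) mm, 97 high, 0.25-0.5 kg. Origin: centre of its underside; z up. Floor and walls 3 mm thick; rear (+x) and side walls 40 high; front (-x) open but for a lip 2 mm above the floor: tubes roll out over it once the front is tipped some 30 degrees down (43 is ample). Inside 72 x 102. Handle bar overhead, see carrier_bar.
- carrier_bar (a point): Centre of the carrier's straight dark wooden handle bar, 85 mm above the carrier's origin; axes as the carrier's. The bar runs along y over the middle, 12 mm thick (x), 24 high (z 73 to 97), 108 long, held at its ends by upright strips 14 wide (x); some 100 mm of it is clear. 38 mm of space between the bar and the tubes below.
- carrier_lip (a point): Middle of the lower outer edge of the carrier's open front: 39 mm from its origin along -x, at its underside; axes as the carrier's.
- tray: Low wooden tray fixed to the counter, 207 (x) x 263 (y) mm, 45 high. Origin: centre of its underside; z up. Walls, floor and dividers 5 mm thick, dividers as high as the walls: two by two equal cells, 96 (x) x 124 (y) inside, centres 50.5 (x) and 64.5 (y) from the tray's middle. Three cells hold something, one is empty.
- liner: Thin cork sheet, 92 (x) x 120 (y) x 1 mm, on the floor of the empty cell of the tray: the cell to fill. Origin: centre of its underside, which is the centre of that cell's floor, 5 mm above the counter; axes as the tray's. It cannot shift.
- mat_frame: Tamping mat: black rubber mat in a steel frame, fixed to the counter, 140 (x) x 162 (y) mm outside. The rubber's top is 6 mm above the counter; the frame's rim is 6 mm wide and 14 high, leaving 128 x 150 mm inside. Origin: centre of its underside; z up.
- tube_a: One of two like closed bean tubes, bare aluminium with a black cap, 90 mm long, 32 mm across, 40 to 80 g, lying along the carrier's y in the carrier, this one in front (-x) at the start. Origin: middle of its axis; y along the axis. It rolls freely.
- tube_b: One of two like closed bean tubes, bare aluminium with a black cap, 90 mm long, 32 mm across, 40 to 80 g, lying along the carrier's y in the carrier, this one at the rear (+x) at the start. Origin: middle of its axis; y along the axis. It rolls freely.
- basket: Steel filter basket, 70 mm across, 28 high, in one of the tray's cells; leave alone. Origin: centre of its underside.
- dosing_ring: Aluminium dosing ring, 72 mm across, 30 high, in one of the tray's cells; leave alone. Origin: centre of its underside.
- jar_lid: Dark steel disc lid, 74 mm across, 16 high, in one of the tray's cells; leave alone. Origin: centre of its underside.
- cup: Matte grey ceramic cup, 84 mm across, 75 high; bystander. Origin: centre of its underside.
- jar: Glass jar with a steel screw lid, 90 mm across, 130 high; bystander. Origin: centre of its underside.
- spoon: Chrome spoon, 150 mm long, lying on the counter along its x; bystander.
- tamper: Steel tamper, 58 mm across, 90 high, standing on the counter; bystander. Origin: centre of its underside.
There are look-alikes about, which are no part of the job. Several things look just like the mat_frame: the one meant starts farthest to the robot's left.

How it is judged:
By the outcome, as a careful person would: the job done as asked, in the order asked, and still so for the second after the job is handed in, with the robot touching nothing.
It also fails if it takes over 54 s, if anything falls off the work surface, if the arm or the gripper's body presses on something with over 40 N, if the wrist force passes 120 N, or if a joint passes its speed limit or range.

### The arm

A 6-joint arm with a two-finger parallel gripper is mounted at the origin on the work surface. World frame = base frame: x ahead of the robot, y to its left, z up, the work surface at z = 0. Lengths are in m, angles in rad, forces in N, time in s.
With the tool pointing down it reaches from about 0.375 to 0.9 m from the base axis. Payload 3.1 kg.
Tool frame: the origin (TCP) lies midway between the tips of the shut fingers; the grasp point (between the pads) lies 19 mm behind it (manip.grasp_offset is the distance from the TCP to the grasp point, in m); z points along the fingers, y is the line along which they close (so a half turn about z gives the same grasp; the last joint's range is limited). The gripper opens to 85 mm and grips with 20 to 120 N. Pads are 22 mm wide; open, the fingers measure 114 mm over their backs; the gripper's body (76 mm by 85 mm) begins 54 mm behind the grasp point. The pads swing forward as they close: fully open they stand 13 mm farther back than shut.
Start: joints at [0.973, 0.527, 1.433, -0, 1.181, -0.178], TCP at [0.255, 0.571, 0.21] pointing down, gripper open.
Joint ranges: [-3.08, 3.08], [-0.75, 2.2], [0.22, 2.44], [-1.43, 4.57], [0, 2.65], [-2.85, 2.85]. Speed limits (rad/s): [2.79, 2.79, 3.14, 3.14, 3.14, 3.14].

### API

Orientations are given as a unit quaternion [x, y, z, w].
In Python, from station import sensors, cams, order, manip gives the robot as it stands.
- The arm moves only by the tool move_arm, never from a script. Its argument "targets" is a list of rows, each an object of numbers: "dx", "dy", "dz": the shift along the world's x, y, z normalised to -1 to 1, where 1 is 25 mm; "rx", "ry", "rz": the turn, a rotation vector about the world's x, y, z normalised to -1 to 1, where 1 is 30 degrees. A call has exactly 10 rows; each row shifts and turns the commanded pose from where the row before left it; what a row does not reach is not made up. A row lasts 1/8 s, in which the tool goes at most 62.5 mm and 10.7 degrees, less where a joint would pass 70% of its speed; a pose out of reach is approached as far as the arm can. A call with a number of a shift or a turn outside -1 to 1 is refused whole. A call with a gripper value outside its range is refused whole. "claw" is the opening in per cent of the stroke, from 0 (shut) to 100 (fully open), set as the call begins (left out, the last holds). The fingers move at their own pace and stop on an object; "newtons" is the grip in N (left out, the last holds). Time passes only in rows, so rows that do not move let the fingers close, or fill a call up. It gives the time, the measured TCP pose, the force, the opening and the grip force at its end, in the units of the state.
- sensors.sense(): the state, without advancing time (a new reading comes with each control period).
- cams.snapshot(name): name is "scene" or "top"; returns the picture (420x560x3 uint8, red, green, blue); there is no depth.
- cams.camera_model(name): a dict with "fx", "fy", "cx", "cy" (pixels), "distortion" ([k1, k2, p1, p2, k3] as OpenCV has them; the pictures are not rectified), "extrinsics" (4x4, takes a point from world to camera coordinates). Camera axes: x right, y down, z forward; pixel columns grow to the right and rows downward; lengths in m; the calibration is good to about 2 mm. A picture is of the moment at which its call begins. camera_model takes no time and is no camera call.
- order.sign_off(): hands the job in; it is judged then, once.
The state is a dict: "t": time; "q": joint angles; "qd": joint speeds; "tau": joint torques, N m; "tcp_pos": TCP position; "tool_rot": TCP orientation; "force": force on the tool from outside, world axes, zero at the start; "ft_torque": the same for the moment, N m; "finger_gap": opening from 0.0 (shut) to 1.0 (fully open); "gripper_force": force on a finger pad.
Only numpy, scipy, OpenCV 4.12 (cv2) and the standard library are available. Lean on these libraries where they do the work, as an engineer would, in place of code of your own. Each camera call takes 0.05 s, during which the arm holds its last target. There are 200 camera calls.

## Working session

There is one attempt and no reset: what is moved stays moved. The work goes in short steps, Python scripts to look and compute and a tool call to move; the robot and the scene stay as the last step left them, time stands still between calls to the robot, and variables do not carry over. Pictures are saved under pics/ and viewed, at most 10 in all, crops included, and the job is handed in when it is done.

Besides the shell and the picture viewer there is one more tool, called after "Call:" as name(argument=value, ...), one argument or row to a line, values as JSON. move_arm: Moves the arm, as the interface text tells. Scaled input: -1 to 1 covers 25 mm each way for a shift and 30 degrees each way for a turn. Its arguments: {"type":"object","properties":{"targets":{"type":"array"},"claw":{"type":"number"},"newtons":{"type":"number"}},"required":["targets"]}

```bash
mkdir -p pics
python3 - <<'E'
from station import sensors,cams,manip
import cv2
for n in("scene","top"):
    cv2.imwrite(f"pics/{n}0.png",cams.snapshot(n)[:,:,::-1])
    m=cams.camera_model(n);print(m)
print(sensors.sense(),manip.grasp_offset)
E
```

```text
{'fx': 436.1125545575465, 'fy': 436.1125545575465, 'cx': 279.1645349865305, 'cy': 211.8595684995951, 'distortion': array([-0.03296183,  0.        ,  0.        ,  0.        ,  0.        ]), 'extrinsics': array([[-0.48136736,  0.87651126, -0.00366994,  0.33169977],
       [ 0.55199634,  0.29989075, -0.77805243, -0.1911263 ],
       [-0.68087113, -0.37655484, -0.62818863,  1.61778703],
       [ 0.        ,  0.        ,  0.        ,  1.        ]])}
{'fx': 399.4438432329542, 'fy': 399.4438432329542, 'cx': 280.1354623756682, 'cy': 213.48110787422854, 'distortion': array([-0.08804299,  0.        ,  0.        ,  0.        ,  0.        ]), 'extrinsics': array([[ 0.01392798, -0.99966179, -0.02196191, -0.08279255],
       [-0.98095792, -0.0094055 , -0.19399252,  0.52218649],
       [ 0.19372035,  0.02424564, -0.98075714,  1.07973096],
       [ 0.        ,  0.        ,  0.        ,  1.        ]])}
{'t': 0.1, 'q': array([ 9.72462306e-01,  5.28390976e-01,  1.43377475e+00, -1.40151086e-05,
        1.18138907e+00, -1.78491098e-01]), 'qd': array([-0.00237987, -0.00101387, -0.00158163, -0.00090872,  0.00201802,
       -0.00245018]), 'tau': array([-5.70234999e-05, -4.43307924e+01, -1.78584892e+01, -2.20704392e-04,
        3.85477746e-03, -2.53339527e-05]), 'tcp_pos': array([0.25434236, 0.57016091, 0.2095204 ]), 'tool_rot': array([ 2.08380378e-01,  9.78047369e-01, -9.10443537e-04, -3.65552038e-04]), 'force': array([ 0.57976222, -0.22690141, -0.47623738]), 'ft_torque': array([-0.05238406, -0.00283806,  0.02846655]), 'gripper_force': 0.0, 'finger_gap': 1.0004029897396725} 0.0187
```

View pics/top0.png

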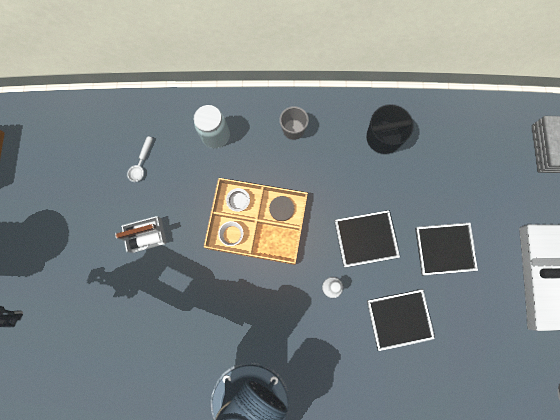

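View pics/scene0.png

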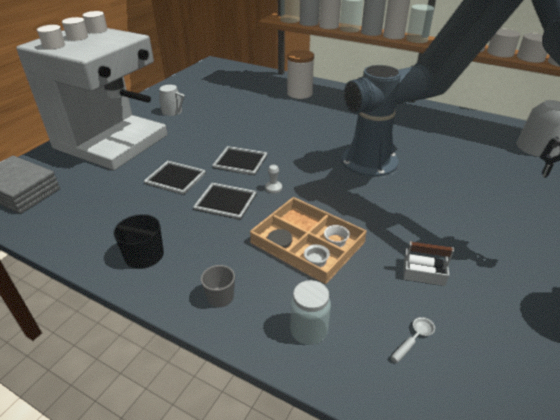

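Top view: carrier at (140,235), tray centre (257,220) with the cork cell at lower right (278,240), leftmost mat at (367,238). I'll zoom in for the details.

```bash
cat > h.py <<'E'
import numpy as np,cv2
from station import cams
def ray(n,p):
    m=cams.camera_model(n);K=np.array([[m['fx'],0,m['cx']],[0,m['fy'],m['cy']],[0,0,1]])
    u=cv2.undistortPoints(np.float64(p).reshape(-1,1,2),K,m['distortion']).reshape(-1,2)
    T=m['extrinsics'];R=T[:3,:3];d=np.c_[u,np.ones(len(u))]@R
    return -R.T@T[:3,3],d
def plane(n,p,z):
    c,d=ray(n,p);return c+d*((z-c[2])/d[:,2])[:,None]
def proj(n,P):
    m=cams.camera_model(n);K=np.array([[m['fx'],0,m['cx']],[0,m['fy'],m['cy']],[0,0,1]])
    T=m['extrinsics'];return cv2.projectPoints(np.float64(P).reshape(-1,1,3),cv2.Rodrigues(T[:3,:3])[0],T[:3,3],K,m['distortion'])[0].reshape(-1,2)
E
python3 - <<'E'
import cv2,numpy as np
from h import *
t=cv2.imread("pics/top0.png");s=cv2.imread("pics/scene0.png")
def up(i,x,y,w,h,k): return cv2.resize(i[y:y+h,x:x+w],None,fx=k,fy=k,interpolation=cv2.INTER_CUBIC)
a=up(t,105,210,66,50,6);b=up(s,395,235,66,50,6)
cv2.imwrite("pics/c1.png",np.hstack([a,b]))
hsv=cv2.cvtColor(t,cv2.COLOR_BGR2HSV)
# mats: white frames
for nm,mask,roi,z in(("mat",(hsv[...,2]<75)|((hsv[...,1]<50)&(hsv[...,2]>140)),(330,200,75,72),.014),("tray",(hsv[...,0]<25)&(hsv[...,1]>70)&(hsv[...,2]>90),(195,170,120,100),.045),("bar",(hsv[...,0]<20)&(hsv[...,1]>90),(105,212,66,45),.097)):
    x,y,w,h=roi;m=np.zeros(t.shape[:2],np.uint8);m[y:y+h,x:x+w]=mask[y:y+h,x:x+w]*255
    if nm=="mat": # bright frame only
        m=np.zeros_like(m);m[y:y+h,x:x+w]=((hsv[...,2]>130))[y:y+h,x:x+w]*255
    c=max(cv2.findContours(m,0,2)[0],key=cv2.contourArea)
    r=cv2.minAreaRect(c);bx=cv2.boxPoints(r);P=plane("top",bx,z)
    print(nm,r,"\n",P.round(4).tolist(),P.mean(0),np.linalg.norm(P[1]-P[0]),np.linalg.norm(P[2]-P[1]))
    q=cv2.approxPolyDP(cv2.convexHull(c),4,True).reshape(-1,2);print(q.tolist(),plane("top",q,z).round(3).tolist())
E
```

```text
mat ((367.0, 235.5), (71.0, 74.0), 90.0) 
 [[0.572, -0.2217, 0.014], [0.5743, -0.4402, 0.014], [0.3666, -0.4312, 0.014], [0.365, -0.2198, 0.014]] [ 0.46947847 -0.32820237  0.014     ] 0.21852838111508668 0.20789639006635022
[[404, 200], [403, 271], [330, 271], [331, 200]] [[0.574, -0.44, 0.014], [0.367, -0.428, 0.014], [0.365, -0.22, 0.014], [0.572, -0.225, 0.014]]
tray ((255.42115783691406, 220.2801971435547), (93.38064575195312, 73.27947998046875), 10.007979393005371) 
 [[0.4222, 0.1392, 0.045], [0.6335, 0.1126, 0.045], [0.5868, -0.155, 0.045], [0.3804, -0.1199, 0.045]] [ 0.50573549 -0.00573658  0.045     ] 0.2129172580384003 0.27162923715984094
[[218, 179], [307, 193], [294, 264], [204, 247]] [[0.625, 0.106, 0.045], [0.585, -0.153, 0.045], [0.382, -0.117, 0.045], [0.426, 0.137, 0.045]]
bar ((133.85293579101562, 230.4117889404297), (5.093247890472412, 36.865413665771484), 75.96376037597656) 
 [[0.4564, 0.3751, 0.097], [0.4826, 0.2756, 0.097], [0.4689, 0.2711, 0.097], [0.4428, 0.3703, 0.097]] [0.46268287 0.32300798 0.097     ] 0.10285468774124376 0.014379905049197944
[[152, 227], [116, 235]] [[0.473, 0.272, 0.097], [0.449, 0.373, 0.097]]
```

View pics/c1.png

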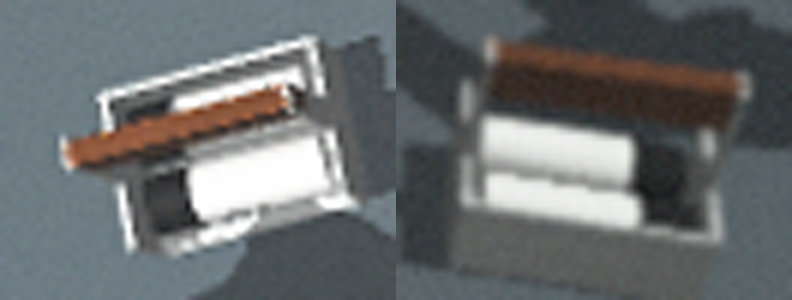

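Run:
```python
import cv2,numpy as np
from h import *
from station import manip,order
print([a for a in dir(manip) if a[0]!='_'])
def img(n): return cv2.imread(f"pics/{n}0.png")
t=img("top");g=t.max(2)
print("grey levels",g[205,345],g[238,367],g[230,338:345],np.percentile(g,[5,50,95]))
def blobs(n,m,roi):
    x,y,w,h=roi;k=np.zeros(m.shape,np.uint8);k[y:y+h,x:x+w]=m[y:y+h,x:x+w]*255
    return max(cv2.findContours(k,0,2)[0],key=cv2.contourArea)
for z,mask,nm in((.006,g<60,"rubber"),(.014,g>165,"frame")):
    c=blobs("top",mask,(328,200,78,75));r=cv2.minAreaRect(c);P=plane("top",cv2.boxPoints(r),z)
    e=P[1]-P[0],P[2]-P[1];print(nm,P.mean(0).round(4),[np.linalg.norm(v).round(4) for v in e],[np.degrees(np.arctan2(v[1],v[0])).round(1) for v in e])
# bar from both views
for n,roi in(("top",(105,212,66,45)),("scene",(395,235,66,40))):
    h=cv2.cvtColor(img(n),cv2.COLOR_BGR2HSV);c=blobs(n,(h[...,0]<20)&(h[...,1]>100)&(h[...,2]>40),roi);r=cv2.minAreaRect(c)
    M=cv2.moments(c);ce=(M['m10']/M['m00'],M['m01']/M['m00']);print(n,"bar",r,ce)
    if n=="top":c1,d1=ray(n,ce)
    else:c2,d2=ray(n,ce)
s=np.linalg.lstsq(np.c_[d1[0],-d2[0]],c2-c1,rcond=None)[0];p=c1+d1[0]*s[0];q=c2+d2[0]*s[1];print("bar tri",(p+q)/2,np.linalg.norm(p-q))
# carrier rim corners (crop px/6 + origin) at z=.04: top crop
pc=np.array([[103,95],[318,40],[352,205]])/6+[105,210]
print("rim",plane("top",pc,.04).round(4))
# tray divider crossing, cork centre
h=cv2.cvtColor(t,cv2.COLOR_BGR2HSV)
T=np.array([.505,-.006]);a=np.radians(-9.5);R=np.array([[np.cos(a),-np.sin(a)],[np.sin(a),np.cos(a)]])
def put(pts,z):return proj("top",np.c_[(R@np.array(pts).T).T+T,np.full(len(pts),z)])
for pts,z,col in(([(-.1035,-.1315),(-.1035,.1315),(.1035,.1315),(.1035,-.1315)],.045,(255,0,0)),([(-.0985,-.1265),(-.0025,-.1265),(-.0025,-.0025),(-.0985,-.0025)],.045,(0,255,0))):
    pass
    t6=t6 if 't6' in dir() else cv2.resize(t[165:275,195:405],None,fx=3.8,fy=3.8,interpolation=cv2.INTER_CUBIC)
    cv2.polylines(t6,[((put(pts,z)-[195,165]+.5)*3.8).astype(int).reshape(-1,1,2)],True,col,1)
cv2.imwrite("pics/t6.png",t6[:, :800])
```

```text
['PlanningError', 'grasp_offset']
grey levels 129 65 [246 175  51  66  69  69  69] [ 76. 132. 219.]
rubber [ 0.4788 -0.3839  0.006 ] [np.float64(0.0286), np.float64(0.0683)] [np.float64(-78.2), np.float64(-170.8)]
frame [ 0.4607 -0.3274  0.014 ] [np.float64(0.1688), np.float64(0.1414)] [np.float64(-79.1), np.float64(-171.9)]
top bar ((133.88414001464844, 230.5696563720703), (4.159575939178467, 36.84196090698242), 74.93151092529297) (133.8272727272727, 230.6090909090909)
scene bar ((431.861572265625, 247.10772705078125), (38.450767517089844, 5.209458351135254), 7.125016689300537) (432.35185185185185, 246.49845679012344)
bar tri [0.46243089 0.32588557 0.09280007] 0.0026445414352606767
rim [[0.4842 0.382  0.04  ]
 [0.5124 0.2771 0.04  ]
 [0.4327 0.2548 0.04  ]]
```

View pics/t6.png

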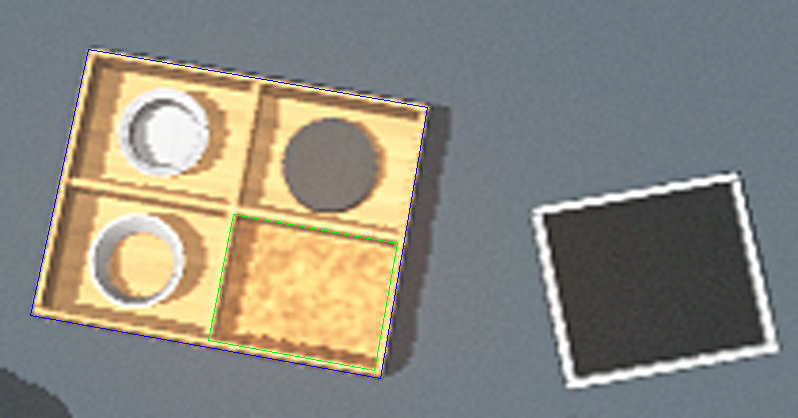

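The tray outline, drawn blue, fits the picture. The cork cell, drawn green, is at (0.445, -0.061) with yaw -9.5°, and the mat at (0.461, -0.327) with yaw about 9.5°. The bar is at (0.463, 0.322) with yaw about 14.7°. I'll grasp with a half turn so I can dump away from the robot.

Call:
move_arm(
  targets=[
    {"dx": 0.7, "dy": -0.8, "dz": -0.2, "rz": 0.34},
    {"dx": 0.7, "dy": -0.8, "dz": -0.2, "rz": 0.34},
    {"dx": 0.7, "dy": -0.8, "dz": -0.2, "rz": 0.34},
    {"dx": 0.7, "dy": -0.8, "dz": -0.2, "rz": 0.34},
    {"dx": 0.7, "dy": -0.8, "dz": -0.2, "rz": 0.34},
    {"dx": 0.7, "dy": -0.8, "dz": -0.2, "rz": 0.34},
    {"dx": 0.7, "dy": -0.8, "dz": -0.2, "rz": 0.34},
    {"dx": 0.7, "dy": -0.8, "dz": -0.2, "rz": 0.34},
    {"dx": 0.7, "dy": -0.8, "dz": -0.2, "rz": 0.34},
    {"dx": 0.7, "dy": -0.8, "dz": -0.2, "rz": 0.34},
  ],
  claw=100,
  newtons=40,
)

```text
schema error: expected keys dx, dy, dz, rx, ry, rz
```

```bash
cat > st.py <<'E'
import numpy as np
from scipy.spatial.transform import Rotation as R
from station import sensors
s=sensors.sense();M=R.from_quat(s['tool_rot']).as_matrix()
print(s['t'],'q',s['q'].round(3),'tcp',s['tcp_pos'].round(4),'yyaw',np.degrees(np.arctan2(M[1,1],M[0,1])).round(2),'z',M[:,2].round(3),'F',s['force'].round(1),s['ft_torque'].round(2),s['finger_gap'].round(3),s['gripper_force'])
E
python3 st.py
```

```text
Traceback (most recent call last):
  File "st.py", line 5, in <module>
    print(s['t'],'q',s['q'].round(3),'tcp',s['tcp_pos'].round(4),'yyaw',np.degrees(np.arctan2(M[1,1],M[0,1])).round(2),'z',M[:,2].round(3),'F',s['force'].round(1),s['ft_torque'].round(2),s['finger_gap'].round(3),s['gripper_force'])
                                                                                                                                                                                           ^^^^^^^^^^^^^^^^^^^^^
AttributeError: 'float' object has no attribute 'round'
```

Call:
move_arm(
  targets=[
    {"dx": 0.7, "dy": -0.8, "dz": -0.2, "rx": 0, "ry": 0, "rz": 0.34},
    {"dx": 0.7, "dy": -0.8, "dz": -0.2, "rx": 0, "ry": 0, "rz": 0.34},
    {"dx": 0.7, "dy": -0.8, "dz": -0.2, "rx": 0, "ry": 0, "rz": 0.34},
    {"dx": 0.7, "dy": -0.8, "dz": -0.2, "rx": 0, "ry": 0, "rz": 0.34},
    {"dx": 0.7, "dy": -0.8, "dz": -0.2, "rx": 0, "ry": 0, "rz": 0.34},
    {"dx": 0.7, "dy": -0.8, "dz": -0.2, "rx": 0, "ry": 0, "rz": 0.34},
    {"dx": 0.7, "dy": -0.8, "dz": -0.2, "rx": 0, "ry": 0, "rz": 0.34},
    {"dx": 0.7, "dy": -0.8, "dz": -0.2, "rx": 0, "ry": 0, "rz": 0.34},
    {"dx": 0.7, "dy": -0.8, "dz": -0.2, "rx": 0, "ry": 0, "rz": 0.34},
    {"dx": 0.7, "dy": -0.8, "dz": -0.2, "rx": 0, "ry": 0, "rz": 0.34},
  ],
  claw=100,
  newtons=40,
)

```text
t: 1.35
tcp_pos: [0.4299, 0.3699, 0.1599]
tool_rot: [-0.631, 0.776, 0.0, -0.0]
force: [0.2, -0.2, 0.1]
finger_gap: 0.996
gripper_force: 0.0
```

```bash
sed -i "s/s\['finger_gap'\].round(3)/s['finger_gap']/" st.py; python3 st.py
```

```text
1.35 q [ 0.513  0.515  1.63   0.     0.998 -2.424] tcp [0.4299 0.3699 0.1599] yyaw 168.28 z [-0.001 -0.    -1.   ] F [ 0.2 -0.2  0.1] [ 0.03 -0.05 -0.  ] 0.9960433202394074 0.0
```

Call:
move_arm(
  targets=[
    {"dx": 0.33, "dy": -0.48, "dz": 0, "rx": 0, "ry": 0, "rz": 0.14},
    {"dx": 0.33, "dy": -0.48, "dz": 0, "rx": 0, "ry": 0, "rz": 0.14},
    {"dx": 0.33, "dy": -0.48, "dz": 0, "rx": 0, "ry": 0, "rz": 0.14},
    {"dx": 0.33, "dy": -0.48, "dz": 0, "rx": 0, "ry": 0, "rz": 0.14},
    {"dx": 0, "dy": 0, "dz": -0.8, "rx": 0, "ry": 0, "rz": 0},
    {"dx": 0, "dy": 0, "dz": -0.8, "rx": 0, "ry": 0, "rz": 0},
    {"dx": 0, "dy": 0, "dz": -0.8, "rx": 0, "ry": 0, "rz": 0},
    {"dx": 0, "dy": 0, "dz": -0.6, "rx": 0, "ry": 0, "rz": 0},
    {"dx": 0, "dy": 0, "dz": -0.4, "rx": 0, "ry": 0, "rz": 0},
    {"dx": 0, "dy": 0, "dz": -0.28, "rx": 0, "ry": 0, "rz": 0},
  ],
)

```text
t: 2.6
tcp_pos: [0.4627, 0.3228, 0.068]
tool_rot: [0.736, -0.677, -0.0, 0.0]
force: [0.2, 0.0, 0.5]
finger_gap: 0.999
gripper_force: 0.0
```

```bash
python3 st.py
python3 - <<'E'
from h import *
s=cams.snapshot("scene")[225:295,385:470,::-1];t=cams.snapshot("top")[200:270,100:185,::-1]
cv2.imwrite("pics/g1.png",cv2.resize(np.hstack([s,t]),None,fx=4.5,fy=4.5,interpolation=cv2.INTER_CUBIC))
E
```

```text
2.6 q [ 0.411  0.649  1.703 -0.     0.789 -2.813] tcp [0.4627 0.3228 0.068 ] yyaw -175.25 z [-0. -0. -1.] F [0.2 0.  0.5] [ 0.02  0.02 -0.01] 0.9989085826076903 0.0
```

View pics/g1.png

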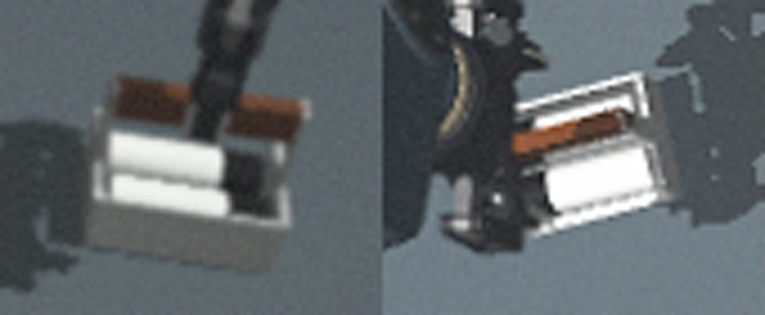

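Fingers straddle the bar near its middle, clear of the tubes. Closing gently, then firmly.

Call:
move_arm(
  targets=[
    {"dx": 0, "dy": 0, "dz": 0, "rx": 0, "ry": 0, "rz": 0},
    {"dx": 0, "dy": 0, "dz": 0, "rx": 0, "ry": 0, "rz": 0},
    {"dx": 0, "dy": 0, "dz": 0, "rx": 0, "ry": 0, "rz": 0},
    {"dx": 0, "dy": 0, "dz": 0, "rx": 0, "ry": 0, "rz": 0},
    {"dx": 0, "dy": 0, "dz": 0, "rx": 0, "ry": 0, "rz": 0},
    {"dx": 0, "dy": 0, "dz": 0, "rx": 0, "ry": 0, "rz": 0},
    {"dx": 0, "dy": 0, "dz": 0, "rx": 0, "ry": 0, "rz": 0},
    {"dx": 0, "dy": 0, "dz": 0, "rx": 0, "ry": 0, "rz": 0},
    {"dx": 0, "dy": 0, "dz": 0, "rx": 0, "ry": 0, "rz": 0},
    {"dx": 0, "dy": 0, "dz": 0, "rx": 0, "ry": 0, "rz": 0},
  ],
  claw=0,
  newtons=30,
)

```text
t: 3.95
tcp_pos: [0.4633, 0.323, 0.0688]
tool_rot: [0.736, -0.677, 0.0, -0.001]
force: [0.2, -0.1, 5.4]
finger_gap: 0.126
gripper_force: 34.3
```

```bash
python3 st.py
```

```text
3.95 q [ 0.411  0.648  1.702  0.     0.79  -2.813] tcp [0.4633 0.323  0.0688] yyaw -175.26 z [ 0.001  0.001 -1.   ] F [ 0.2 -0.1  5.4] [ 0.2  -0.12 -0.02] 0.1261896952377366 34.34298634529114
```

Call:
move_arm(
  targets=[
    {"dx": 0, "dy": 0, "dz": 0, "rx": 0, "ry": 0, "rz": 0},
    {"dx": 0, "dy": 0, "dz": 0.2, "rx": 0, "ry": 0, "rz": 0},
    {"dx": 0, "dy": 0, "dz": 0.5, "rx": 0, "ry": 0, "rz": 0},
    {"dx": 0, "dy": 0, "dz": 0.8, "rx": 0, "ry": 0, "rz": 0},
    {"dx": 0, "dy": 0, "dz": 0.8, "rx": 0, "ry": 0, "rz": 0},
    {"dx": 0, "dy": 0, "dz": 0.6, "rx": 0, "ry": 0, "rz": -0.1},
    {"dx": 0, "dy": -0.1, "dz": 0.4, "rx": 0, "ry": 0, "rz": -0.2},
    {"dx": 0, "dy": -0.2, "dz": 0.2, "rx": 0, "ry": 0, "rz": -0.3},
    {"dx": 0, "dy": -0.4, "dz": 0.1, "rx": 0, "ry": 0, "rz": -0.3},
    {"dx": 0, "dy": -0.5, "dz": 0, "rx": 0, "ry": 0, "rz": -0.3},
  ],
  newtons=90,
)

```text
t: 5.2
tcp_pos: [0.4618, 0.2923, 0.1585]
tool_rot: [-0.489, 0.873, 0.0, -0.001]
force: [0.3, 0.2, -4.4]
finger_gap: 0.101
gripper_force: 88.2
```

```bash
python3 st.py
```

```text
5.2 q [ 0.36   0.492  1.682 -0.     0.969 -2.232] tcp [0.4618 0.2923 0.1585] yyaw 148.48 z [-0.001 -0.001 -1.   ] F [ 0.3  0.2 -4.4] [0.01 0.03 0.07] 0.10066416578127181 88.22761058807373
```

Call:
move_arm(
  targets=[
    {"dx": -0.1, "dy": -0.65, "dz": 0, "rx": 0, "ry": 0, "rz": -0.32},
    {"dx": -0.1, "dy": -0.75, "dz": 0, "rx": 0, "ry": 0, "rz": -0.32},
    {"dx": -0.1, "dy": -0.85, "dz": 0, "rx": 0, "ry": 0, "rz": -0.32},
    {"dx": -0.1, "dy": -0.85, "dz": 0, "rx": 0, "ry": 0, "rz": -0.32},
    {"dx": -0.1, "dy": -0.85, "dz": 0, "rx": 0, "ry": 0, "rz": -0.32},
    {"dx": -0.1, "dy": -0.85, "dz": 0, "rx": 0, "ry": 0, "rz": -0.32},
    {"dx": -0.1, "dy": -0.85, "dz": 0, "rx": 0, "ry": 0, "rz": -0.32},
    {"dx": -0.1, "dy": -0.85, "dz": 0, "rx": 0, "ry": 0, "rz": -0.32},
    {"dx": -0.1, "dy": -0.85, "dz": 0, "rx": 0, "ry": 0, "rz": -0.32},
    {"dx": -0.1, "dy": -0.85, "dz": 0, "rx": 0, "ry": 0, "rz": -0.32},
  ],
)

```text
t: 6.45
tcp_pos: [0.4367, 0.0871, 0.1585]
tool_rot: [0.322, 0.947, -0.0, -0.001]
force: [-0.0, 0.2, -4.2]
finger_gap: 0.098
gripper_force: 88.2
```

```bash
python3 st.py
```

```text
6.45 q [-0.055  0.374  1.924 -0.     0.846 -0.97 ] tcp [0.4367 0.0871 0.1585] yyaw 52.44 z [-0.001 -0.    -1.   ] F [-0.   0.2 -4.2] [ 0.04 -0.02 -0.  ] 0.09786282641120585 88.24345707893372
```

Call:
move_arm(
  targets=[
    {"dx": -0.12, "dy": -0.85, "dz": 0, "rx": 0, "ry": 0, "rz": -0.3},
    {"dx": -0.12, "dy": -0.85, "dz": 0, "rx": 0, "ry": 0, "rz": -0.3},
    {"dx": -0.12, "dy": -0.85, "dz": 0, "rx": 0, "ry": 0, "rz": -0.3},
    {"dx": -0.12, "dy": -0.8, "dz": 0, "rx": 0, "ry": 0, "rz": -0.3},
    {"dx": -0.12, "dy": -0.75, "dz": 0, "rx": 0, "ry": 0, "rz": -0.3},
    {"dx": -0.12, "dy": -0.6, "dz": 0, "rx": 0, "ry": 0, "rz": -0.3},
    {"dx": -0.12, "dy": -0.5, "dz": 0, "rx": 0, "ry": 0, "rz": -0.16},
    {"dx": -0.12, "dy": -0.3, "dz": 0, "rx": 0, "ry": 0, "rz": -0.1},
    {"dx": -0.12, "dy": -0.2, "dz": 0, "rx": 0, "ry": 0, "rz": 0},
    {"dx": 0, "dy": 0, "dz": 0, "rx": 0, "ry": 0, "rz": 0},
  ],
)

```text
t: 7.7
tcp_pos: [0.4103, -0.0547, 0.1584]
tool_rot: [0.761, 0.649, -0.0, -0.0]
force: [0.3, -0.3, -4.4]
finger_gap: 0.103
gripper_force: 88.2
```

```bash
python3 st.py
python3 - <<'E'
from h import *
s=cams.snapshot("scene")[110:300,210:400,::-1];t=cams.snapshot("top")[160:350,180:370,::-1]
cv2.imwrite("pics/g2.png",cv2.resize(np.hstack([s,t]),None,fx=2.1,fy=2.1,interpolation=cv2.INTER_CUBIC))
E
```

```text
7.7 q [-0.404  0.337  1.996  0.     0.809 -0.246] tcp [ 0.4103 -0.0547  0.1584] yyaw -9.04 z [-0.001  0.    -1.   ] F [ 0.3 -0.3 -4.4] [-0.04 -0.01 -0.  ] 0.10255144294470578 88.24724793434143
```

View pics/g2.png

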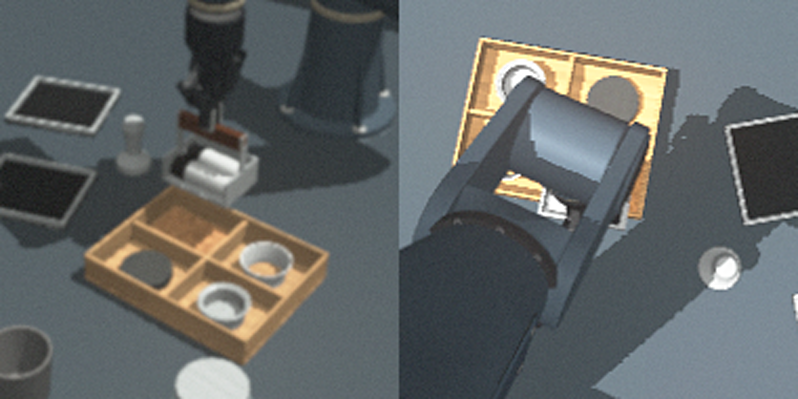

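The carrier is upright over the cork cell with its open front facing away from the robot. Before tipping, I'll check the lip corners, at crop (165,183) and (232,207), against the prediction.

Run:
```python
from h import *
a=np.radians(-9.04);f=np.array([np.cos(a),np.sin(a)]);l=np.array([-f[1],f[0]]);b=np.array([.4103,-.0547])
P=[[*(b+.039*f+s*.054*l),z] for s in(-1,1) for z in(.0904,.1304)]
print((proj("scene",P)-[210,110])*2.1)
```

```text
[[158.83088508 176.94469086]
 [158.99146368 153.94088362]
 [221.76263095 205.65660989]
 [223.21612333 182.27125059]]
```

Run:
```python
from h import *
i=cams.snapshot("scene");h=cv2.cvtColor(i,cv2.COLOR_RGB2HSV)
m=((h[...,0]<20)&(h[...,1]>100)&(h[...,2]>30)).astype(np.uint8);k=np.zeros_like(m);k[150:195,285:340]=m[150:195,285:340]
ys,xs=np.nonzero(k);print(xs.min(),xs.max(),ys.min(),ys.max(),k.sum())
for x in range(xs.min(),xs.max()+1,3): v=ys[xs==x];print(x,v.min() if len(v) else None,v.max() if len(v) else None,end=' | ')
a=np.radians(-9.04);f=np.array([np.cos(a),np.sin(a)]);l=np.array([-f[1],f[0]]);b=np.array([.4103,-.0547])
P=[[*(b+.006*f+s*.051*l),z] for s in(-1,1) for z in(.0904+.097,.0904+.073)]
print(proj("scene",P))
```

```text
297 324 164 178 68
297 164 165 | 300 165 166 | 303 166 172 | 306 None None | 309 None None | 312 174 174 | 315 170 176 | 318 172 174 | 321 173 177 | 324 174 174 | [[293.53105687 162.33146106]
 [293.39311405 169.28501054]
 [323.0569314  174.37477704]
 [322.55338422 181.45842195]]
```

Call:
move_arm(
  targets=[
    {"dx": 0, "dy": -0.08, "dz": 0, "rx": 0.0275, "ry": 0.164, "rz": 0},
    {"dx": 0, "dy": -0.08, "dz": 0, "rx": 0.0275, "ry": 0.164, "rz": 0},
    {"dx": 0, "dy": 0, "dz": 0, "rx": 0.0275, "ry": 0.164, "rz": 0},
    {"dx": 0, "dy": 0, "dz": 0, "rx": 0.0275, "ry": 0.164, "rz": 0},
    {"dx": 0, "dy": 0, "dz": -0.2, "rx": 0, "ry": 0, "rz": 0},
    {"dx": 0, "dy": 0, "dz": -0.3, "rx": 0, "ry": 0, "rz": 0},
    {"dx": 0, "dy": 0, "dz": -0.3, "rx": 0, "ry": 0, "rz": 0},
    {"dx": 0, "dy": 0, "dz": -0.3, "rx": 0, "ry": 0, "rz": 0},
    {"dx": 0, "dy": 0, "dz": -0.2, "rx": 0, "ry": 0, "rz": 0},
    {"dx": 0, "dy": 0, "dz": -0.1, "rx": 0, "ry": 0, "rz": 0},
  ],
)

```text
t: 9.1
tcp_pos: [0.4106, -0.0588, 0.1231]
tool_rot: [0.749, 0.639, -0.111, -0.133]
force: [0.5, 0.5, -2.9]
finger_gap: 0.101
gripper_force: 88.6
```

```bash
python3 st.py
python3 - <<'E'
from h import *
s=cams.snapshot("scene")[140:260,240:360,::-1]
cv2.imwrite("pics/g3.png",cv2.resize(s,None,fx=5,fy=5,interpolation=cv2.INTER_CUBIC))
E
```

```text
9.1 q [-0.361  0.551  1.785 -0.072  1.149 -0.162] tcp [ 0.4106 -0.0588  0.1231] yyaw -9.03 z [-0.337  0.057 -0.94 ] F [ 0.5  0.5 -2.9] [-0.04 -0.41 -0.01] 0.10071223652324753 88.5568351917027
```

View pics/g3.png

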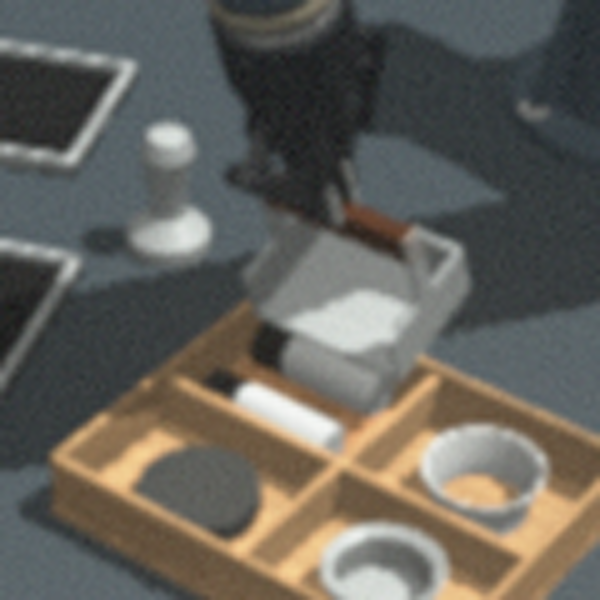

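Both tubes have already rolled out and lie on the cork: crop (275,410) against the divider and (320,365) under the lip. The force drop of 1.4 N confirms the carrier is empty. Raising straight up, then levelling.

Call:
move_arm(
  targets=[
    {"dx": 0, "dy": 0, "dz": 0.2, "rx": 0, "ry": 0, "rz": 0},
    {"dx": 0, "dy": 0, "dz": 0.5, "rx": 0, "ry": 0, "rz": 0},
    {"dx": 0, "dy": 0, "dz": 0.7, "rx": 0, "ry": 0, "rz": 0},
    {"dx": 0, "dy": 0, "dz": 0.7, "rx": 0, "ry": 0, "rz": 0},
    {"dx": 0, "dy": 0, "dz": 0.4, "rx": 0, "ry": 0, "rz": 0},
    {"dx": 0, "dy": 0, "dz": 0, "rx": -0.0275, "ry": -0.164, "rz": 0},
    {"dx": 0, "dy": 0, "dz": 0, "rx": -0.0275, "ry": -0.164, "rz": 0},
    {"dx": 0, "dy": 0, "dz": 0, "rx": -0.0275, "ry": -0.164, "rz": 0},
    {"dx": 0, "dy": 0, "dz": 0, "rx": -0.0275, "ry": -0.164, "rz": 0},
    {"dx": 0, "dy": 0, "dz": 0, "rx": 0, "ry": 0, "rz": 0},
  ],
)

```text
t: 10.4
tcp_pos: [0.4082, -0.0579, 0.1862]
tool_rot: [0.761, 0.649, -0.001, -0.001]
force: [-0.8, -0.0, -2.7]
finger_gap: 0.101
gripper_force: 88.6
```

```bash
python3 st.py
python3 - <<'E'
from h import *
s=cams.snapshot("scene")[140:260,240:360,::-1]
cv2.imwrite("pics/g4.png",cv2.resize(s,None,fx=5,fy=5,interpolation=cv2.INTER_CUBIC))
E
```

```text
10.4 q [-0.413  0.284  1.965 -0.     0.895 -0.255] tcp [ 0.4082 -0.0579  0.1862] yyaw -9.07 z [-0.003  0.001 -1.   ] F [-0.8 -0.  -2.7] [-0.01 -0.01  0.04] 0.1012995643393216 88.64601016044617
```

View pics/g4.png

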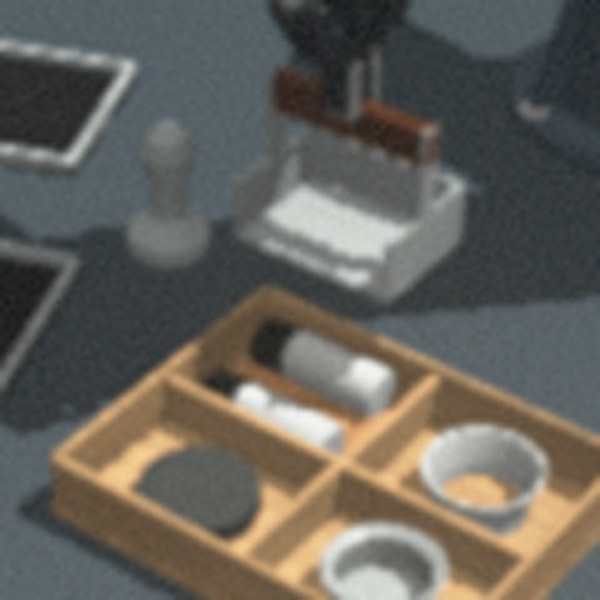

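Empty carrier is in hand; both tubes lie flat in the cork cell, at crop (325,365) and (275,410). On to the mat.

Call:
move_arm(
  targets=[
    {"dx": 0.17, "dy": -0.5, "dz": 0, "rx": 0, "ry": 0, "rz": 0.06},
    {"dx": 0.17, "dy": -0.8, "dz": 0, "rx": 0, "ry": 0, "rz": 0.06},
    {"dx": 0.17, "dy": -0.95, "dz": 0, "rx": 0, "ry": 0, "rz": 0.06},
    {"dx": 0.17, "dy": -0.95, "dz": 0, "rx": 0, "ry": 0, "rz": 0.06},
    {"dx": 0.17, "dy": -0.95, "dz": 0, "rx": 0, "ry": 0, "rz": 0.06},
    {"dx": 0.17, "dy": -0.95, "dz": 0, "rx": 0, "ry": 0, "rz": 0.06},
    {"dx": 0.17, "dy": -0.95, "dz": 0, "rx": 0, "ry": 0, "rz": 0.06},
    {"dx": 0.17, "dy": -0.95, "dz": 0, "rx": 0, "ry": 0, "rz": 0.06},
    {"dx": 0.17, "dy": -0.95, "dz": 0, "rx": 0, "ry": 0, "rz": 0.06},
    {"dx": 0.17, "dy": -0.95, "dz": 0, "rx": 0, "ry": 0, "rz": 0.06},
  ],
)

```text
t: 11.7
tcp_pos: [0.4539, -0.2825, 0.1856]
tool_rot: [0.649, 0.76, -0.0, -0.001]
force: [0.3, -0.4, -3.1]
finger_gap: 0.098
gripper_force: 88.7
```

```bash
python3 st.py
```

```text
11.7 q [-0.766  0.44   1.685 -0.     1.019 -0.923] tcp [ 0.4539 -0.2825  0.1856] yyaw 9.01 z [-0.001  0.001 -1.   ] F [ 0.3 -0.4 -3.1] [-0.07 -0.01 -0.05] 0.09811965198984293 88.66559743881226
```

Call:
move_arm(
  targets=[
    {"dx": 0.1, "dy": -0.8, "dz": 0, "rx": 0, "ry": 0, "rz": 0},
    {"dx": 0.1, "dy": -0.7, "dz": 0, "rx": 0, "ry": 0, "rz": 0},
    {"dx": 0.08, "dy": -0.4, "dz": 0, "rx": 0, "ry": 0, "rz": 0},
    {"dx": 0, "dy": 0, "dz": -0.6, "rx": 0, "ry": 0, "rz": 0},
    {"dx": 0, "dy": 0, "dz": -0.8, "rx": 0, "ry": 0, "rz": 0},
    {"dx": 0, "dy": 0, "dz": -0.8, "rx": 0, "ry": 0, "rz": 0},
    {"dx": 0, "dy": 0, "dz": -0.7, "rx": 0, "ry": 0, "rz": 0},
    {"dx": 0, "dy": 0, "dz": -0.5, "rx": 0, "ry": 0, "rz": 0},
    {"dx": 0, "dy": 0, "dz": -0.2, "rx": 0, "ry": 0, "rz": 0},
    {"dx": 0, "dy": 0, "dz": 0, "rx": 0, "ry": 0, "rz": 0},
  ],
)

```text
t: 12.95
tcp_pos: [0.4602, -0.3285, 0.0957]
tool_rot: [0.65, 0.76, 0.0, -0.0]
force: [0.1, -0.3, -2.4]
finger_gap: 0.105
gripper_force: 88.6
```

```bash
python3 st.py
python3 - <<'E'
from h import *
s=cams.snapshot("scene")[130:230,170:290,::-1]
cv2.imwrite("pics/g5.png",cv2.resize(s,None,fx=5,fy=5,interpolation=cv2.INTER_CUBIC))
E
```

```text
12.95 q [-0.818  0.607  1.684  0.     0.852 -0.974] tcp [ 0.4602 -0.3285  0.0957] yyaw 8.96 z [-0.  0. -1.] F [ 0.1 -0.3 -2.4] [ 0.01 -0.02  0.06] 0.10464656563693671 88.60965013504028
```

View pics/g5.png

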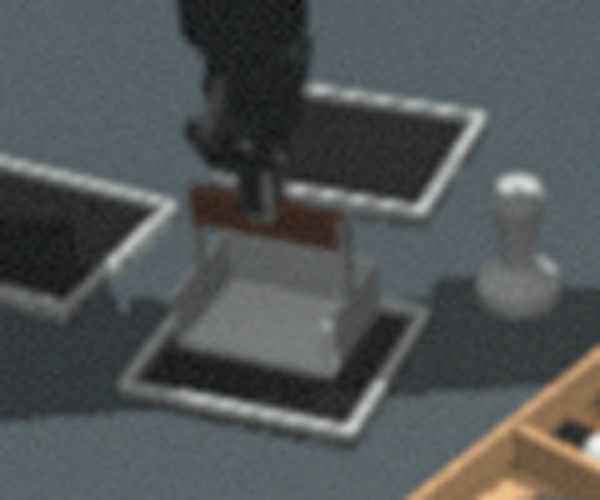

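The carrier hangs level over the right mat, inside the frame at crop (120–430, 300–440). Lowering onto the rubber.

Call:
move_arm(
  targets=[
    {"dx": 0, "dy": 0, "dz": -0.3, "rx": 0, "ry": 0, "rz": 0},
    {"dx": 0, "dy": 0, "dz": -0.25, "rx": 0, "ry": 0, "rz": 0},
    {"dx": 0, "dy": 0, "dz": -0.1, "rx": 0, "ry": 0, "rz": 0},
    {"dx": 0, "dy": 0, "dz": -0.06, "rx": 0, "ry": 0, "rz": 0},
    {"dx": 0, "dy": 0, "dz": -0.04, "rx": 0, "ry": 0, "rz": 0},
    {"dx": 0, "dy": 0, "dz": -0.04, "rx": 0, "ry": 0, "rz": 0},
    {"dx": 0, "dy": 0, "dz": -0.04, "rx": 0, "ry": 0, "rz": 0},
    {"dx": 0, "dy": 0, "dz": -0.02, "rx": 0, "ry": 0, "rz": 0},
    {"dx": 0, "dy": 0, "dz": 0, "rx": 0, "ry": 0, "rz": 0},
    {"dx": 0, "dy": 0, "dz": 0, "rx": 0, "ry": 0, "rz": 0},
  ],
)

```text
t: 14.25
tcp_pos: [0.4604, -0.3285, 0.0752]
tool_rot: [0.65, 0.76, 0.0, 0.0]
force: [0.8, 2.6, 4.5]
finger_gap: 0.104
gripper_force: 89.5
```

Call:
move_arm(
  targets=[
    {"dx": 0, "dy": 0, "dz": 0, "rx": 0, "ry": 0, "rz": 0},
    {"dx": 0, "dy": 0, "dz": 0, "rx": 0, "ry": 0, "rz": 0},
    {"dx": 0, "dy": 0, "dz": 0, "rx": 0, "ry": 0, "rz": 0},
    {"dx": 0, "dy": 0, "dz": 0, "rx": 0, "ry": 0, "rz": 0},
    {"dx": 0, "dy": 0, "dz": 0, "rx": 0, "ry": 0, "rz": 0},
    {"dx": 0, "dy": 0, "dz": 0, "rx": 0, "ry": 0, "rz": 0},
    {"dx": 0, "dy": 0, "dz": 0, "rx": 0, "ry": 0, "rz": 0},
    {"dx": 0, "dy": 0, "dz": 0, "rx": 0, "ry": 0, "rz": 0},
    {"dx": 0, "dy": 0, "dz": 0.1, "rx": 0, "ry": 0, "rz": 0},
    {"dx": 0, "dy": 0, "dz": 0.2, "rx": 0, "ry": 0, "rz": 0},
  ],
  claw=60,
)

```text
t: 15.5
tcp_pos: [0.4601, -0.3287, 0.0823]
tool_rot: [0.65, 0.76, 0.0, -0.0]
force: [0.4, 1.0, -0.0]
finger_gap: 0.598
gripper_force: 0.0
```

Call:
move_arm(
  targets=[
    {"dx": 0, "dy": 0, "dz": 0.4, "rx": 0, "ry": 0, "rz": 0},
    {"dx": 0, "dy": 0, "dz": 0.6, "rx": 0, "ry": 0, "rz": 0},
    {"dx": 0, "dy": 0, "dz": 0.8, "rx": 0, "ry": 0, "rz": 0},
    {"dx": 0, "dy": 0, "dz": 0.8, "rx": 0, "ry": 0, "rz": 0},
    {"dx": 0, "dy": 0, "dz": 0.8, "rx": 0, "ry": 0, "rz": 0},
    {"dx": 0, "dy": 0, "dz": 0.8, "rx": 0, "ry": 0, "rz": 0},
    {"dx": 0, "dy": 0, "dz": 0.6, "rx": 0, "ry": 0, "rz": 0},
    {"dx": 0, "dy": 0, "dz": 0.3, "rx": 0, "ry": 0, "rz": 0},
    {"dx": 0, "dy": 0, "dz": 0, "rx": 0, "ry": 0, "rz": 0},
    {"dx": 0, "dy": 0, "dz": 0, "rx": 0, "ry": 0, "rz": 0},
  ],
)

```text
t: 16.75
tcp_pos: [0.4598, -0.3284, 0.209]
tool_rot: [0.65, 0.76, 0.0, -0.001]
force: [-0.1, 0.1, -0.5]
finger_gap: 0.601
gripper_force: 0.0
```

```bash
python3 st.py
python3 - <<'E'
from h import *
s=cams.snapshot("scene")[120:285,165:375,::-1]
cv2.imwrite("pics/g6.png",cv2.resize(s,None,fx=3.6,fy=3.6,interpolation=cv2.INTER_CUBIC))
E
```

```text
16.75 q [-0.818  0.449  1.586 -0.     1.108 -0.974] tcp [ 0.4598 -0.3284  0.209 ] yyaw 8.94 z [-0.001  0.001 -1.   ] F [-0.1  0.1 -0.5] [-0.03 -0.02 -0.03] 0.6009183172264102 0.0
```

View pics/g6.png

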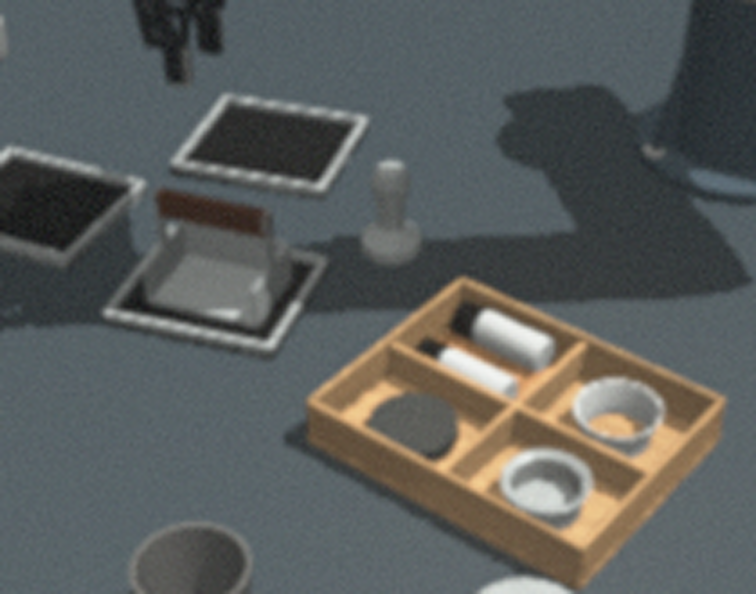

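The carrier stands upright inside the mat's frame at (215,270), both tubes lie in the cork cell, nothing else has moved, and the gripper is clear. Handing in.

```bash
python3 -c "from station import order;print(order.sign_off())"
```

```text
the job is handed in; nothing more can be done
None
```

Both tubes lie flat in the cork-lined cell, the empty carrier stands upright on the leftmost mat inside its frame with the gripper clear, and the job was handed in at about 17 s of the 54 s allowed.

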